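# Weigh a level displacer on the hook scale

## Task

Weigh the steel displacer on the hook scale. First pull the blue drag pointer up by its knob to zero, against the black pointer; then hang the displacer by its slotted strap on the scale hook, keeping hold while you lower it until the spring carries it all, neither pressing nor letting it drop, so that the blue pointer is not driven past the true weight. Leave the displacer hanging still with the blue pointer resting at the black one, do not touch the blue pointer once the displacer is on the hook, and leave the dial gauge and the sealant bottle where they are.

Things in the scene. Friction and masses are not known exactly. Their poses are not given: they have to be found in the camera images.
- scale_stand: Bench hook scale, fixed: grey base plate 210 x 150 mm, 40 mm square aluminium column, 252 mm high. Origin on the bench under the column's axis; its x axis points from the hook back to the column, so the hook points along its -x; y to the scale plate's side, z up. White plate with a black tick every 10 mm on the column's face at y +20 to +52 mm; drag rod (5 mm thick) at x -32, y +60 mm.
- scale_hook (a joint): How far the sprung hook carriage is pulled down (m): 0 unloaded at its upper stop, 0.08 at the lower stop; 0.15 N start load, then 130 N/m; little damped, it bounces if loaded suddenly.
- hook_saddle (a point): The lowest point of the hook's wire, upper side, where a hung thing rests: 107 mm in front (-x) of the column axis, 218.5 mm above the bench when unloaded, moves with the carriage. The wire is 7 mm thick, round. From the carriage it runs level along -x (axis 6.5 mm above this point), dips into the saddle over 20 mm and rises to the tip. Axes as the stand's.
- hook_tip (a point): Middle of the hook's rounded free end, 15 mm in front (-x) of the saddle; its top is 13 mm above the saddle point.
- black_pointer (a point): Underside of the black pointer arm that sticks out sideways from the carriage over the scale plate; moves with the carriage.
- drag_pointer (a joint): How far the blue drag pointer stands below zero (m): 0 at zero, touching the unloaded black pointer. Slides up and down on its rod, about 0.5 N friction, stays where it is left; the black pointer pushes it down and leaves it at the lowest point reached.
- drag_flag (a point): Upper side of the blue flag of the drag pointer; at the height of point black_pointer when they touch.
- drag_knob (a point): Middle of the blue knob (18 mm diameter, 25 mm tall) on top of the drag rod, 112 mm above the flag; it is 333 mm above the bench when the pointer is at zero.
- displacer: Level-transmitter displacer: stainless cylinder 50 mm diameter, 70 mm tall, flat upright aluminium strap on top (30 mm wide along y, 5 mm thick along x), 158 mm tall over all, 0.35 to 0.9 kg (not known). Stands on the 46 mm thick black foam block. Origin: centre of underside, z up. Slot in the strap 16 mm wide, 80 to 116 mm above the underside, open along x; solid head above.
- strap_eye (a point): Top of the slot in the strap, 115 mm above the displacer's underside, where the hook's wire bears. Axes as the displacer's.
- strap_head (a point): Middle of the solid head of the strap, 139 mm above the displacer's underside: grip it across its 30 mm width, fingers closing along the displacer's y.
- dial_gauge: White dial gauge lying on the foam block, 89 x 67 x 34 mm; stays where it is. Loose.
- sealant_bottle: Red sealant bottle with a white nozzle, 42 mm diameter, 108 mm tall, upright on the bench; stays where it is.
Not all that is in view belongs to the job. There is more than one size of the displacer; the job needs the smallest.

How it is judged:
On the way, in this order (a step that is already met when the one before it is completed fails the run):
1. the blue drag pointer is drawn up to zero while the scale is empty (value of joint each of drag_pointer, scale_hook below 0.004 m), for 0.2 s.
2. the displacer hangs with its strap in the saddle of the hook and pulls the scale down (distance between strap_eye and hook_saddle below 0.01 m and value of joint scale_hook above 0.015 m), for 0.2 s.
At the end, for the whole second after the job is handed in: The displacer hangs free and upright (within 0.15 rad) by its slot in the saddle of the hook (within 10 mm) and is still (below 0.05 m/s); the blue drag pointer stands no more than 4.5 mm below the black pointer (all of step 2 and z of drag_flag in the frame of black_pointer above -0.0045 m and linear speed of displacer below 0.05 m/s and angle between displacer's own z axis and vertical below 0.15 rad and contact force between displacer and scale_hook above 2 N); the robot touches nothing.
It fails at once if the blue drag pointer is touched while the displacer is on the hook (contact force between any of the fingers, the arm and drag_pointer above 0.5 N and contact force between displacer and scale_hook above 0.5 N).
It fails at once if the scale is overloaded: the displacer presses on the hook with more than 16 N (contact force between displacer and scale_hook above 16 N).
It fails at once if the dial gauge or the sealant bottle is shifted by more than 30 mm (distance of any of dial_gauge, sealant_bottle from where it was at the start of the episode above 0.03 m).
It also fails if it takes over 58 s, if anything falls off the work surface, if the arm or the gripper's body presses on something with over 40 N, if the wrist force passes 120 N, or if a joint passes its speed limit or range.

## Robot

A 6-joint arm with a two-finger parallel gripper is mounted at the origin on a cart in front of the work surface, level with it; the furniture and walls round the work are solid. World frame = base frame: x ahead of the robot, y to its left, z up, the work surface at z = 0. Lengths are in m, angles in rad, forces in N, time in s.
With the tool pointing down it reaches from about 0.275 to 0.85 m from the base axis. Payload 5.2 kg.
Tool frame: the origin (TCP) lies midway between the tips of the shut fingers; the grasp point (between the pads) lies 19 mm behind it; z points along the fingers, y is the line along which they close (so a half turn about z gives the same grasp; the last joint's range is limited). The gripper opens to 85 mm and grips with 20 to 120 N. Pads are 22 mm wide; open, the fingers measure 114 mm over their backs; the gripper's body (76 mm by 85 mm) begins 54 mm behind the grasp point. The pads swing forward as they close: fully open they stand 13 mm farther back than shut.
Start: joints at [1.068, 0.259, 1.535, -0, 1.348, -0.203], TCP at [0.162, 0.525, 0.231] pointing down, gripper open.
Joint ranges: [-3.14, 3.14], [-0.91, 2.08], [0.19, 2.58], [-1.22, 4.36], [0.22, 2.71], [-3.12, 3.12]. Speed limits (rad/s): [2.57, 2.57, 3.14, 3.14, 3.14, 3.14].

## Interface

Orientations are given as a unit quaternion [w, x, y, z].
In Python, from station import status, get_image, arm gives the robot as it stands. The module is installed in compiled form; this text tells all that it offers.
- The arm moves only by the shell command python3 -m handwheel 'ROWS' [OPENING] [FORCE]. ROWS is a JSON object of lists of equal length, an entry for each row: "xyz": the shift along the tool's x, y, z in mm, a list of three; "yaw": the turn about the tool's z in degrees. In form: {"xyz": [[tx, ty, tz], ...], "yaw": [yaw, ...]}. A call has exactly 10 rows; each row shifts and turns the commanded pose from where the row before left it, along the tool's axes as they then stand; what a row does not reach is not made up. A row lasts 1/12 s, in which the tool goes at most 41.7 mm and 7.16 degrees, less where a joint would pass 70% of its speed; a pose out of reach is approached as far as the arm can. A call with a gripper value outside its range is refused whole. OPENING is the closure, from 0 (fully open) to 1 (shut), set as the call begins (- or left out, the last holds). The fingers move at their own pace and stop on an object; FORCE is the grip in N (left out, the last holds). Time passes only in rows, so rows that do not move let the fingers close, or fill a call up. It gives the time, the measured TCP pose, the force, the opening and the grip force at its end, in the units of the state.
- status.state(): the state, without advancing time (a new reading comes with each control period).
- get_image(name): name is "side" or "top"; returns a dict with "img" (480x640x3 uint8, red, green, blue), "range_z" (480x640 float32, m along the optical axis (not along the pixel's ray), 0 where there is no reading), "mtx" (3x3 intrinsics, pixels), "xyz" and "rotation" of the camera in the world. Camera axes: x right, y up, looking along -z (the intrinsics and any distortion apply to the point x, -y, -z); pixel columns grow to the right and rows downward; lengths in m; the calibration is good to about 2 mm. A picture is of the moment at which its call begins.
- arm.close_job(): hands the job in; it is judged then, once.
The state is a dict: "time": time; "qpos": joint angles; "qvel": joint speeds; "joint_efforts": joint torques, N m; "ee_pos": TCP position; "tcp_rot": TCP orientation; "force": force on the tool from outside, world axes, zero at the start; "wrist_torque": the same for the moment, N m; "gripper_width": finger opening in m; "finger_force": force on a finger pad.
Only numpy, scipy, OpenCV 4.12 (cv2) and the standard library are available. Lean on these libraries where they do the work, as an engineer would, in place of code of your own. Each camera call takes 0.05 s, during which the arm holds its last target. There are 200 camera calls.

## Working session

There is one attempt and no reset: what is moved stays moved. The work goes in short steps, Python scripts to look and compute and a shell command to move; the robot and the scene stay as the last step left them, time stands still between calls to the robot, and variables do not carry over. Pictures are saved under pics/ and viewed, at most 10 in all, crops included, and the job is handed in when it is done.

```bash
mkdir -p pics
cat > h.py <<'E'
import numpy as np, cv2
from station import status, get_image, arm
def grab(n):
    d=get_image(n); np.savez(''+n+'.npz',**{k:np.asarray(v) for k,v in d.items()}); return d
def load(n): return dict(np.load(''+n+'.npz'))
def cloud(d):
    K=d['mtx'];z=d['range_z'];v,u=np.mgrid[:480,:640]
    R=np.asarray(d['rotation'])
    if R.size==4:
        from scipy.spatial.transform import Rotation as Ro
        w,x,y,zz=R.ravel(); R=Ro.from_quat([x,y,zz,w]).as_matrix()
    c=np.stack([(u-K[0,2])/K[0,0]*z,-(v-K[1,2])/K[1,1]*z,-z],-1)
    P=c@R.reshape(3,3).T+np.asarray(d['xyz']); P[z==0]=np.nan
    return P
def save(n,img): cv2.imwrite('pics/'+n,img[...,::-1])
E
python3 - <<'E'
from h import *
for n in('side','top'):
    d=grab(n); save(n+'0.png',d['img']); print(n,d['mtx'].tolist(),d['xyz'],np.asarray(d['rotation']).tolist(),list(d))
print(status.state())
E
```

```text
side [[443.686652537788, 0.0, 327.4112002212285], [0.0, 443.686652537788, 246.3663751460785], [0.0, 0.0, 1.0]] [ 0.32584873 -0.99095322  0.81742409] [0.8887523945324103, 0.44612553300354574, -0.05460138878132575, -0.09005486304669905] ['img', 'range_z', 'mtx', 'xyz', 'rotation']
top [[599.6688469961964, 0.0, 321.63663022837784], [0.0, 599.6688469961964, 240.23169131078532], [0.0, 0.0, 1.0]] [ 0.26866163 -0.16651954  1.81797601] [0.7155732024306392, 0.04680579543861961, -0.05322048656353176, -0.6949329386972951] ['img', 'range_z', 'mtx', 'xyz', 'rotation']
{'time': 0.1, 'qpos': array([ 1.06816657e+00,  2.59327354e-01,  1.53594567e+00,  4.08004894e-05,
        1.34803626e+00, -2.02813219e-01]), 'qvel': array([ 3.14169168e-05, -1.06694229e-03, -3.06654924e-03,  2.08255450e-04,
       -1.70477564e-04, -4.80956840e-04]), 'joint_efforts': array([ 2.71748526e-03, -4.46977150e+01, -2.91247559e+01, -1.76064755e-04,
        6.27246103e-03, -2.87656781e-05]), 'ee_pos': array([0.16218005, 0.52505474, 0.23053827]), 'tcp_rot': array([-3.15175084e-04,  1.49351847e-01,  9.88783742e-01, -7.98601639e-04]), 'force': array([ 0.16938107,  0.53719465, -0.10874707]), 'wrist_torque': array([ 0.03788616, -0.02307241,  0.0118793 ]), 'finger_force': 0.0, 'gripper_width': 0.08558876711031137}
```

View pics/side0.png

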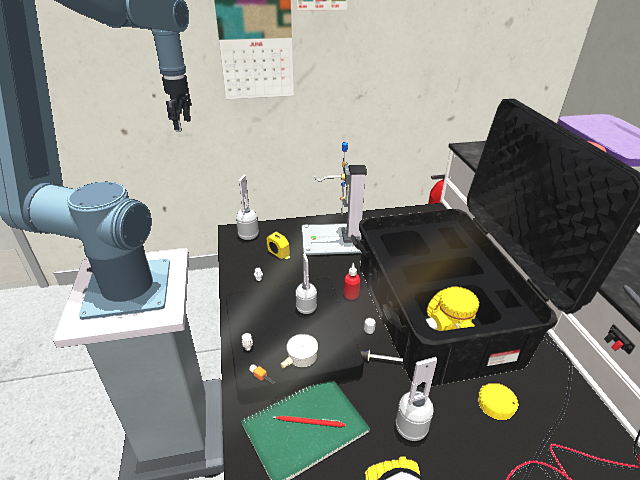

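View pics/top0.png

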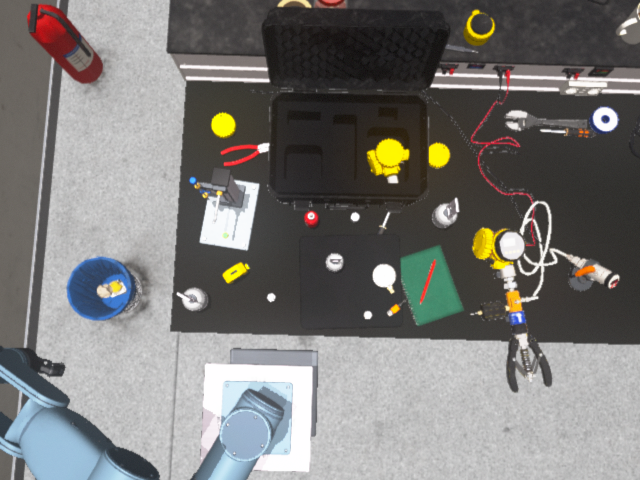

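Side view: three displacers, at (247,215), (306,290) and (415,410). Only the one at (306,290), top view (334,262), stands on the foam block next to the dial gauge (302,350), and it looks the smallest. I'll measure all three and enlarge the view to confirm. The scale stand is at (350,200), the knob at (345,146), the hook at (320,180) and the bottle at (352,285).

Run:
```python
from h import *
S=load('side');T=load('top');P=cloud(S);Q=cloud(T)
def box(P,u0,u1,v0,v1,zmin,zmax,name,img=None,cond=None):
    q=P[v0:v1,u0:u1].reshape(-1,3);m=(q[:,2]>zmin)&(q[:,2]<zmax)
    if cond is not None:
        c=S['img'] if P is globals()['P'] else T['img']
        m&=cond(c[v0:v1,u0:u1].reshape(-1,3).astype(int))
    q=q[m]; print(name,len(q),'min',q.min(0).round(3),'max',q.max(0).round(3),'med',np.median(q,0).round(3))
    return q
blue=lambda c:(c[:,2]>c[:,0]+60)
for n,b,z0 in(('A',(232,262,170,242),.01),('B',(292,320,250,315),.06),('C',(393,436,350,442),.01)):
    q=box(P,*b,z0,.4,'disp'+n); zt=q[:,2].max()
    # strap
    s=q[q[:,2]>zt-.05]; c=s[:,:2].mean(0); w,V=np.linalg.eigh(np.cov((s[:,:2]-c).T)); print('  strap c',c.round(4),'dir',V[:,1].round(3),'ext',np.ptp((s[:,:2]-c)@V[:,1]).round(4),'ztop',zt.round(4))
box(P,336,354,138,156,.2,.5,'knob',cond=blue)
box(P,312,341,172,186,.15,.4,'hook')
q=box(P,346,366,163,175,.2,.4,'coltop')
box(P,336,350,185,215,.1,.4,'blueflag',cond=blue)
box(Q,186,200,174,190,.2,.5,'knobT',cond=blue)
box(Q,210,240,165,210,.24,.27,'coltopT')
box(Q,200,260,180,250,.003,.03,'base')
q=box(Q,200,260,180,250,.003,.03,'base',cond=lambda c:c.min(1)>120)
import cv2
r=cv2.minAreaRect((q[:,:2]*1000).astype(np.float32)); print(r)
q=box(Q,205,245,165,215,.235,.27,'col'); print(cv2.minAreaRect((q[:,:2]*1000).astype(np.float32)))
q=box(Q,300,400,235,330,.036,.056,'foam'); print(cv2.minAreaRect((q[:,:2]*1000).astype(np.float32)))
red=lambda c:c[:,0]>c[:,1]+80
box(Q,300,322,205,230,.0,.2,'bottle',cond=red)
a=S['img'][120:330,220:380]; b=cv2.resize(a,None,fx=3.7,fy=2.8,interpolation=cv2.INTER_CUBIC); 
a=cv2.resize(S['img'][130:310,225:385],None,fx=3.3,fy=3.3,interpolation=cv2.INTER_CUBIC); save('crop1.png',a)
```

```text
dispA 779 min [0.302 0.153 0.01 ] max [0.367 0.212 0.207] med [0.334 0.172 0.078]
  strap c [0.334  0.1853] dir [0.473 0.881] ext 0.0425 ztop 0.2073
dispB 648 min [ 0.426 -0.242  0.06 ] max [ 0.475 -0.199  0.206] med [ 0.45  -0.229  0.107]
  strap c [ 0.4505 -0.2197] dir [-0.126  0.992] ext 0.0341 ztop 0.2057
dispC 2642 min [ 0.573 -0.577  0.01 ] max [ 0.69  -0.361  0.208] med [ 0.607 -0.546  0.084]
  strap c [ 0.6048 -0.5454] dir [-0.996 -0.091] ext 0.0399 ztop 0.2077
knob 50 min [0.622 0.154 0.279] max [0.638 0.173 0.302] med [0.629 0.159 0.292]
hook 73 min [0.533 0.103 0.212] max [0.607 0.118 0.23 ] med [0.567 0.111 0.223]
coltop 202 min [0.619 0.072 0.233] max [0.68  0.163 0.255] med [0.647 0.095 0.25 ]
blueflag 4 min [0.627 0.141 0.168] max [0.63  0.158 0.176] med [0.628 0.145 0.174]
knobT 39 min [0.625 0.154 0.29 ] max [0.642 0.171 0.31 ] med [0.632 0.162 0.301]
coltopT 372 min [0.619 0.072 0.24 ] max [0.684 0.126 0.263] med [0.651 0.099 0.252]
base 2785 min [0.489 0.01  0.003] max [0.709 0.2   0.03 ] med [0.576 0.093 0.016]
base 2456 min [0.491 0.018 0.003] max [0.707 0.19  0.03 ] med [0.574 0.095 0.017]
((603.474609375, 106.075439453125), (153.3610076904297, 213.19488525390625), 82.7177734375)
col 420 min [0.601 0.072 0.235] max [0.684 0.141 0.263] med [0.647 0.101 0.251]
((647.2496337890625, 102.39642333984375), (59.465782165527344, 79.11221313476562), 59.52996063232422)
foam 8142 min [ 0.261 -0.413  0.036] max [ 0.544 -0.114  0.056] med [ 0.395 -0.26   0.046]
((402.9783935546875, -266.69915771484375), (276.06231689453125, 296.9101257324219), 1.9189465045928955)
bottle 120 min [ 0.566 -0.163  0.003] max [ 0.616 -0.124  0.083] med [ 0.581 -0.146  0.064]
```

View pics/crop1.png

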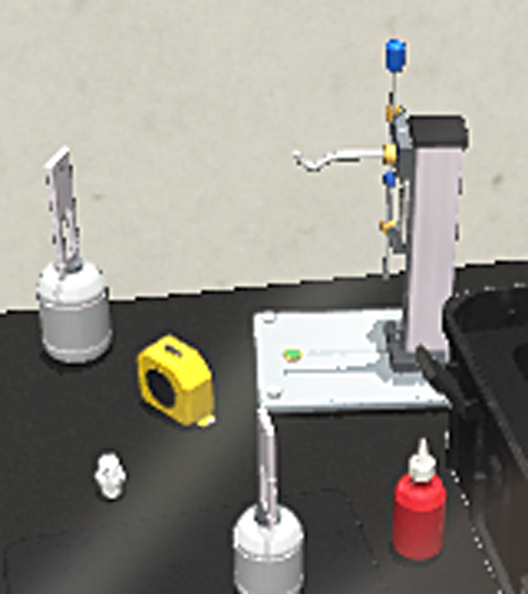

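Measured: B at (306,290) is 0.160 m tall standing on the 0.046 m foam. A and C are 0.207 m tall. So B is the 158 mm displacer, the smallest, and the crop confirms it. The knob is at about (0.632, 0.1625, 0.29), which puts the pointer about 43 mm below zero. The stand yaw is about -7.3°, which agrees with both the knob and the hook positions. Next I'll move above the knob.

```bash
cat >> h.py <<'E'
def delta(p,head=None):
    "tool-frame mm (and yaw deg to bring tool y to heading deg) to bring TCP to p"
    from scipy.spatial.transform import Rotation as Ro
    s=status.state(); w,x,y,z=s['tcp_rot']; R=Ro.from_quat([x,y,z,w]).as_matrix()
    h=np.degrees(np.arctan2(R[1,1],R[0,1])); d=R.T@(np.array(p)-s['ee_pos'])*1000
    print('t',round(s['time'],2),'pos',s['ee_pos'].round(4),'headY',h.round(2),'dxyz',d.round(1),'yaw',None if head is None else round(h-head,2),'F',s['force'].round(2),'w',round(s['gripper_width'],4),'ff',round(float(s['finger_force']),1))
E
python3 -m handwheel '{"xyz":[[0,0,-41],[0,0,-41],[0,0,-41],[-37,-14,0],[-37,-14,0],[-37,-14,0],[-37,-14,0],[-37,-14,0],[-37,-14,0],[-37,-14,0]],"yaw":[0,0,0,0,0,0,0,0,0,0]}' 0 40
python3 -m handwheel '{"xyz":[[-37,-14,0],[-37,-14,0],[-37,-14,0],[-37,-14,0],[-37,-14,0],[-37,-14,0],[-37,-14,0],[-37,-12,0],[0,0,0],[0,0,0]],"yaw":[0,0,0,0,0,0,0,0,0,0]}'
python3 -c "
from h import *
delta([.632,.1625,.271])"
```

```text
time: 0.93
ee_pos: [0.3819, 0.3539, 0.354]
tcp_rot: [-0.0, 0.149, 0.989, -0.0]
force: [-0.6, 0.7, -0.6]
gripper_width: 0.0856
finger_force: 0.0
time: 1.77
ee_pos: [0.6324, 0.1609, 0.3519]
tcp_rot: [-0.002, 0.151, 0.989, -0.0]
force: [-0.2, 0.6, 0.1]
gripper_width: 0.0857
finger_force: 0.0
t 1.77 pos [0.6324 0.1609 0.3519] headY 72.63 dxyz [ 0.6  1.5 80.9] yaw None F [-0.2   0.57  0.07] w 0.0857 ff 0.0
```

```bash
python3 -m handwheel '{"xyz":[[0,1.5,14],[0,0,14],[0,0,14],[0,0,13],[0,0,13],[0,0,13],[0,0,0],[0,0,0],[0,0,0],[0,0,0]],"yaw":[0,0,0,0,0,0,0,0,0,0]}'
python3 -c "
from h import *
delta([.632,.1625,.271]); d=grab('side');a=d['img'][110:230,270:400];save('knob.png',cv2.resize(a,None,fx=4,fy=4,interpolation=cv2.INTER_CUBIC))"
```

```text
time: 2.6
ee_pos: [0.6319, 0.1648, 0.2748]
tcp_rot: [0.001, 0.149, 0.989, 0.0]
force: [-0.6, 0.7, -0.1]
gripper_width: 0.0851
finger_force: 0.0
t 2.6 pos [0.6319 0.1648 0.2748] headY 72.86 dxyz [-0.8 -2.1  3.8] yaw None F [-0.56  0.66 -0.15] w 0.0851 ff 0.0
```

View pics/knob.png

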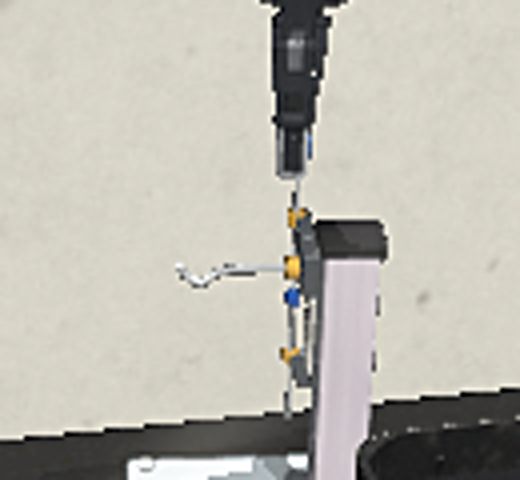

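The finger hides the knob, with a blue sliver showing at (308,145) just behind it, so the knob lies between the fingers. Closing now.

```bash
python3 -m handwheel '{"xyz":[[0,0,0],[0,0,0],[0,0,0],[0,0,0],[0,0,0],[0,0,0],[0,0,0],[0,0,0],[0,0,0],[0,0,0]],"yaw":[0,0,0,0,0,0,0,0,0,0]}' 1 25
python3 -m handwheel '{"xyz":[[0,0,0],[0,0,0],[0,0,-4],[0,0,-4],[0,0,-4],[0,0,-4],[0,0,-4],[0,0,-4],[0,0,-4],[0,0,-4]],"yaw":[0,0,0,0,0,0,0,0,0,0]}'
python3 -c "
from h import *
delta([.632,.1625,.314]); d=grab('side');a=d['img'][110:230,270:400];save('knob2.png',cv2.resize(a,None,fx=4,fy=4,interpolation=cv2.INTER_CUBIC))"
```

```text
time: 3.48
ee_pos: [0.6317, 0.1644, 0.2733]
tcp_rot: [0.0, 0.149, 0.989, 0.0]
force: [1.4, 0.9, -0.5]
gripper_width: 0.0171
finger_force: 26.1
time: 4.32
ee_pos: [0.6317, 0.1644, 0.3058]
tcp_rot: [0.0, 0.149, 0.989, 0.0]
force: [0.4, 1.5, -0.6]
gripper_width: 0.0171
finger_force: 26.1
t 4.32 pos [0.6317 0.1644 0.3058] headY 72.83 dxyz [-0.9 -1.7 -8.2] yaw None F [ 0.42  1.47 -0.57] w 0.0171 ff 26.1
```

View pics/knob2.png

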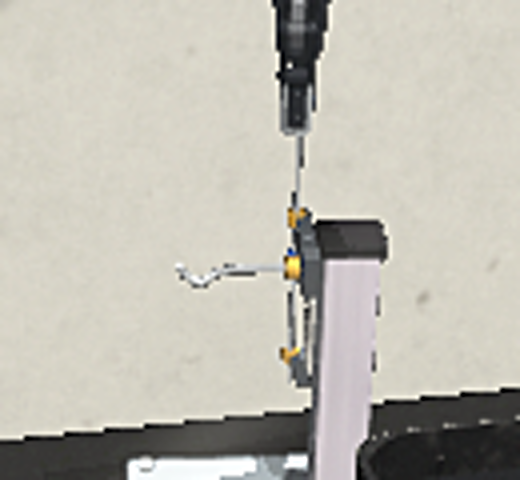

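The knob is held and the blue flag has risen to about the carriage, at (291,255). I'll raise it gently until the force shows contact.

```bash
Z='"yaw":[0,0,0,0,0,0,0,0,0,0]}'
python3 -m handwheel '{"xyz":[[0,0,-1],[0,0,-1],[0,0,-1],[0,0,-1],[0,0,-1],[0,0,-1],[0,0,0],[0,0,0],[0,0,0],[0,0,0]],"yaw":[0,0,0,0,0,0,0,0,0,0]}'
python3 -m handwheel '{"xyz":[[0,0,-1],[0,0,-1],[0,0,0],[0,0,0],[0,0,0],[0,0,0],[0,0,0],[0,0,0],[0,0,0],[0,0,0]],"yaw":[0,0,0,0,0,0,0,0,0,0]}'
python3 -m handwheel '{"xyz":[[0,0,-1],[0,0,-1],[0,0,0],[0,0,0],[0,0,0],[0,0,0],[0,0,0],[0,0,0],[0,0,0],[0,0,0]],"yaw":[0,0,0,0,0,0,0,0,0,0]}'
```

```text
time: 5.2
ee_pos: [0.6317, 0.1643, 0.3114]
tcp_rot: [0.0, 0.149, 0.989, 0.0]
force: [-0.1, 2.0, -0.6]
gripper_width: 0.0165
finger_force: 26.2
time: 6.03
ee_pos: [0.6317, 0.1643, 0.3133]
tcp_rot: [0.0, 0.149, 0.989, 0.0]
force: [1.6, 2.3, 1.1]
gripper_width: 0.0168
finger_force: 26.2
time: 6.87
ee_pos: [0.6317, 0.1643, 0.3153]
tcp_rot: [0.0, 0.149, 0.989, 0.0]
force: [0.9, 2.1, 0.2]
gripper_width: 0.0169
finger_force: 26.2
```

```bash
python3 -m handwheel '{"xyz":[[0,0,-1],[0,0,-1],[0,0,0],[0,0,0],[0,0,0],[0,0,0],[0,0,0],[0,0,0],[0,0,0],[0,0,0]],"yaw":[0,0,0,0,0,0,0,0,0,0]}' | grep -E 'ee_pos|force'
python3 - <<'E'
from h import *
d=grab('top');P=cloud(d);
s=grab('side');Q=cloud(s)
for P,i,(u0,u1,v0,v1) in((P,d['img'],(195,240,170,215)),(Q,s['img'],(334,356,165,215))):
    q=P[v0:v1,u0:u1].reshape(-1,3);c=i[v0:v1,u0:u1].reshape(-1,3).astype(int)
    for n,m in(('blue',c[:,2]>c[:,0]+50),('yel',(c[:,0]>c[:,2]+70))):
        k=q[m&(q[:,2]>.1)]; print(n,len(k)); 
        for p in k[:14]: print(p.round(3))
E
```

```text
ee_pos: [0.6317, 0.1643, 0.3173]
force: [1.0, 3.0, -0.0]
finger_force: 26.2
blue 1
[0.628 0.16  0.219]
yel 51
[0.607 0.133 0.368]
[0.639 0.158 0.231]
[0.634 0.167 0.238]
[0.635 0.16  0.235]
[0.634 0.156 0.239]
[0.629 0.165 0.245]
[0.63  0.163 0.245]
[0.63  0.161 0.243]
[0.633 0.16  0.233]
[0.63  0.155 0.245]
[0.628 0.167 0.239]
[0.627 0.163 0.244]
[0.628 0.161 0.239]
[0.626 0.157 0.248]
blue 8
[0.626 0.161 0.22 ]
[0.626 0.162 0.217]
[0.629 0.16  0.217]
[0.625 0.154 0.217]
[0.629 0.159 0.214]
[0.627 0.163 0.209]
[0.627 0.152 0.215]
[0.63  0.163 0.206]
yel 32
[0.626 0.161 0.233]
[0.627 0.156 0.235]
[0.628 0.157 0.232]
[0.612 0.105 0.233]
[0.616 0.107 0.232]
[0.618 0.107 0.232]
[0.61  0.108 0.229]
[0.612 0.104 0.231]
[0.614 0.099 0.233]
[0.617 0.102 0.231]
[0.611 0.102 0.229]
[0.614 0.1   0.229]
[0.617 0.1   0.229]
[0.61  0.096 0.229]
```

```bash
python3 -m handwheel '{"xyz":[[0,0,-1],[0,0,0],[0,0,0],[0,0,0],[0,0,0],[0,0,-1],[0,0,0],[0,0,0],[0,0,0],[0,0,0]],"yaw":[0,0,0,0,0,0,0,0,0,0]}' | grep -E 'ee_pos|force'
python3 -m handwheel '{"xyz":[[0,0,-1],[0,0,0],[0,0,0],[0,0,0],[0,0,0],[0,0,0],[0,0,0],[0,0,0],[0,0,0],[0,0,0]],"yaw":[0,0,0,0,0,0,0,0,0,0]}' | grep -E 'ee_pos|force'
```

```text
ee_pos: [0.6315, 0.1643, 0.3184]
force: [2.1, 3.2, -7.9]
finger_force: 25.5
ee_pos: [0.6312, 0.1642, 0.3186]
force: [4.7, 2.5, -22.7]
finger_force: 24.8
```

Contact at zero: the force rises at TCP z 0.318. I'll relieve it, open, and retreat upward.

```bash
python3 -m handwheel '{"xyz":[[0,0,0.7],[0,0,0.7],[0,0,0],[0,0,0],[0,0,0],[0,0,0],[0,0,0],[0,0,0],[0,0,0],[0,0,0]],"yaw":[0,0,0,0,0,0,0,0,0,0]}' | grep -E 'ee_pos|force'
python3 -m handwheel '{"xyz":[[0,0,0],[0,0,0],[0,0,0],[0,0,0],[0,0,0],[0,0,-20],[0,0,-25],[0,0,-25],[0,0,0],[0,0,0]],"yaw":[0,0,0,0,0,0,0,0,0,0]}' 0 25
python3 - <<'E'
from h import *
d=grab('top');P=cloud(d);s=grab('side');Q=cloud(s)
q=Q[120:160,330:360].reshape(-1,3);c=s['img'][120:160,330:360].reshape(-1,3).astype(int);k=q[(c[:,2]>c[:,0]+60)&(q[:,2]>.2)];print('knob',len(k),k.min(0),k.max(0))
# hook from both
for n,A,(u0,u1,v0,v1) in(('side',Q,(310,338,170,190)),('top',P,(195,240,190,240))):
    q=A[v0:v1,u0:u1].reshape(-1,3);q=q[(q[:,2]>.19)&(q[:,2]<.245)&(q[:,0]<.60)]
    q=q[np.argsort(q[:,0])]; print(n,len(q))
    for lo in np.arange(.52,.6,.01):
        k=q[(q[:,0]>=lo)&(q[:,0]<lo+.01)]
        if len(k):print(lo.round(2),len(k),k.mean(0).round(4),k[:,1].min().round(3),k[:,1].max().round(3),k[:,2].max().round(3))
# displacer B strap
for n,A,(u0,u1,v0,v1) in(('side',Q,(290,322,245,320)),('top',P,(320,348,245,275))):
    q=A[v0:v1,u0:u1].reshape(-1,3);q=q[np.hypot(q[:,0]-.45,q[:,1]+.222)<.05]
    h=q[(q[:,2]>.170)];print(n,'head',len(h),h.mean(0),h.min(0),h.max(0))
    if len(h)>5:
        print(cv2.minAreaRect((h[:,:2]*1000).astype(np.float32)))
        c=h[:,:2].mean(0);w,V=np.linalg.eigh(np.cov((h[:,:2]-c).T));print(V[:,1],w**.5)
    b=q[(q[:,2]>.06)&(q[:,2]<.11)];
    from scipy.optimize import least_squares
    r=least_squares(lambda p:np.hypot(b[:,0]-p[0],b[:,1]-p[1])-.025,[.45,-.22],loss='soft_l1',f_scale=.002);print('cyl',len(b),r.x)
print(np.unique([0]))
delta([.45,-.22,.35],97)
u=np.vstack([d['img'][225:300,300:375]]);save('foam.png',cv2.resize(np.vstack([u]),None,fx=6,fy=6,interpolation=cv2.INTER_CUBIC))
E
```

```text
ee_pos: [0.6315, 0.1642, 0.3186]
force: [1.8, 2.6, -21.7]
finger_force: 24.9
time: 11.13
ee_pos: [0.6323, 0.1642, 0.3918]
tcp_rot: [0.003, 0.149, 0.989, 0.001]
force: [-0.4, 0.2, 0.2]
gripper_width: 0.0853
finger_force: 0.0
knob 52 [0.62240097 0.1518145  0.32446043] [0.6383839  0.17311521 0.3467328 ]
side 66
0.53 9 [0.5363 0.1141 0.225 ] 0.112 0.117 0.231
0.54 10 [0.5451 0.1133 0.2174] 0.108 0.118 0.223
0.55 10 [0.5552 0.1118 0.2195] 0.109 0.116 0.225
0.56 10 [0.5652 0.1099 0.2243] 0.106 0.113 0.227
0.57 10 [0.575  0.1096 0.2255] 0.107 0.113 0.23
0.58 9 [0.584  0.1083 0.2249] 0.105 0.11 0.228
0.59 8 [0.5941 0.1079 0.2258] 0.105 0.113 0.229
top 66
0.53 7 [0.5357 0.114  0.2304] 0.112 0.117 0.232
0.54 10 [0.5452 0.1123 0.2206] 0.109 0.117 0.226
0.55 11 [0.5548 0.1116 0.2215] 0.109 0.116 0.228
0.56 7 [0.5647 0.1105 0.2262] 0.108 0.112 0.228
0.57 11 [0.5737 0.109  0.2273] 0.106 0.113 0.233
0.58 11 [0.5848 0.1074 0.227 ] 0.105 0.11 0.23
0.59 9 [0.5948 0.1067 0.228 ] 0.104 0.11 0.235
side head 79 [ 0.45034425 -0.21890509  0.1896057 ] [ 0.44761725 -0.23250321  0.17005208] [ 0.45470583 -0.19767597  0.20584482]
((451.0546875, -215.02259826660156), (5.33950662612915, 34.97834014892578), 4.029622554779053)
[-0.1148392   0.99338409] [0.00156027 0.01070168]
cyl 357 [ 0.45141506 -0.21397047]
top head 36 [ 0.45128488 -0.2158094   0.20034449] [ 0.44799722 -0.23154938  0.17463488] [ 0.45490887 -0.2016946   0.2145424 ]
((451.8687744140625, -216.53518676757812), (5.779778480529785, 29.89536476135254), 3.9894721508026123)
[-0.07433219  0.99723354] [0.00184933 0.00886302]
cyl 94 [ 0.4529619  -0.21726459]
[0]
t 11.23 pos [0.6315 0.1642 0.3886] headY 72.82 dxyz [  59.9 -420.7   38.7] yaw -24.18 F [-0.14  0.03 -0.06] w 0.0852 ff 0.0
```

View pics/foam.png

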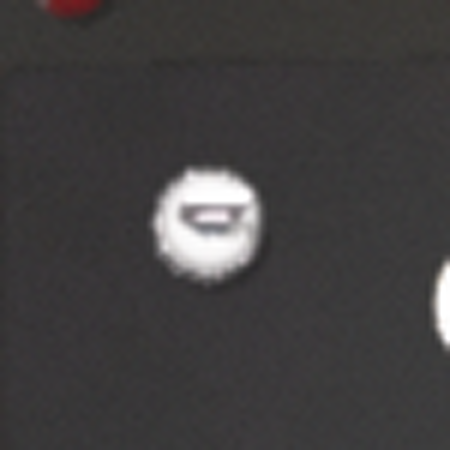

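The knob top is at 0.347, so its middle is at about 0.334 and the pointer is at zero. The crop shows the small displacer's strap at crop (212,215), standing alone on the foam, clear of the gauge. Now to the displacer.

```bash
python3 -m handwheel '{"xyz":[[5.5,-38,0],[5.5,-38,0],[5.5,-38,0],[5.5,-38,0],[5.5,-38,0],[5.5,-38,0],[5.5,-38,0],[5.5,-38,0],[5.5,-38,0],[5.5,-38,0]],"yaw":[0,0,0,0,0,0,0,0,0,0]}' |grep ee_
python3 -m handwheel '{"xyz":[[5,-36,0],[0,0,0],[0,0,0],[0,0,30],[0,0,40],[0,0,40],[0,0,0],[0,0,0],[0,0,0],[0,0,0]],"yaw":[0,-7.1,-7.1,-7.1,-0.4,0,0,0,0,0]}'|grep ee_
python3 -c "
from h import *
delta([.4515,-.216,.166],94.5)"
```

```text
ee_pos: [0.4653, -0.1836, 0.3877]
ee_pos: [0.4531, -0.2166, 0.282]
t 12.9 pos [ 0.4531 -0.2166  0.282 ] headY 94.53 dxyz [  2.    1.2 116. ] yaw 0.03 F [-0.    0.08  0.53] w 0.0855 ff 0.0
```

```bash
python3 -m handwheel '{"xyz":[[1,1,15],[1,0,15],[0,0,15],[0,0,15],[0,0,15],[0,0,15],[0,0,15],[0,0,10],[0,0,0],[0,0,0]],"yaw":[0,0,0,0,0,0,0,0,0,0]}' |grep ee_
python3 -c "
from h import *
delta([.4515,-.216,.166],94.5)"
python3 -m handwheel '{"xyz":[[0,0,0],[0,0,0],[0,0,0],[0,0,0],[0,0,0],[0,0,0],[0,0,0],[0,0,0],[0,0,0],[0,0,0]],"yaw":[0,0,0,0,0,0,0,0,0,0]}' 1 50
python3 -m handwheel '{"xyz":[[0,0,-2],[0,0,-4],[0,0,-4],[0,0,-4],[0,0,-4],[0,0,-4],[0,0,-4],[0,0,-4],[0,0,0],[0,0,0]],"yaw":[0,0,0,0,0,0,0,0,0,0]}'
```

```text
ee_pos: [0.4503, -0.2152, 0.1651]
t 13.73 pos [ 0.4503 -0.2152  0.1651] headY 94.53 dxyz [-1.2 -0.9 -0.9] yaw 0.03 F [-0.26 -0.87  0.17] w 0.0854 ff 0.0
time: 14.57
ee_pos: [0.4498, -0.215, 0.1646]
tcp_rot: [0.0, -0.039, 0.999, -0.0]
force: [-1.2, -0.1, 5.1]
gripper_width: 0.029
finger_force: 49.7
time: 15.4
ee_pos: [0.4496, -0.2147, 0.1943]
tcp_rot: [0.0, -0.039, 0.999, -0.0]
force: [-0.4, 0.2, -8.3]
gripper_width: 0.0293
finger_force: 49.9
```

Held: the width is 29 mm and the weight is about 8 N. I'll carry it to a point 60 mm in front of the saddle.

```bash
python3 -m handwheel '{"xyz":[[0,0,-10],[-2,8,-14],[-4,18,-14],[-6,28,-12],[-6,32,0],[-6,32,0],[-6,32,0],[-6,32,0],[-6,32,0],[-6,32,0]],"yaw":[0,0,0,0,0,0,0,0,0,0]}' |grep ee_
python3 -m handwheel '{"xyz":[[-6,30,0],[-5,24,0],[-4,18,0],[-3,10,0],[-2,4,0],[0,0,0],[0,0,0],[0,0,0],[0,0,0],[0,0,0]],"yaw":[0,0,0,0,2,3,3,3.3,0,0]}'
python3 - <<'E'
from h import *
delta([.4895,.1195,.242],83.2)
s=grab('side');Q=cloud(s);a=s['img'][135:285,240:400]
save('pre.png',cv2.resize(a,None,fx=4,fy=4,interpolation=cv2.INTER_CUBIC))
E
```

```text
ee_pos: [0.4777, 0.036, 0.2446]
time: 17.07
ee_pos: [0.4911, 0.1213, 0.2441]
tcp_rot: [-0.0, 0.059, 0.998, -0.0]
force: [0.2, 0.1, -7.7]
gripper_width: 0.0289
finger_force: 50.8
t 17.07 pos [0.4911 0.1213 0.2441] headY 83.29 dxyz [ 1.4 -1.9  2.1] yaw 0.09 F [ 0.2   0.1  -7.69] w 0.0289 ff 50.8
```

View pics/pre.png

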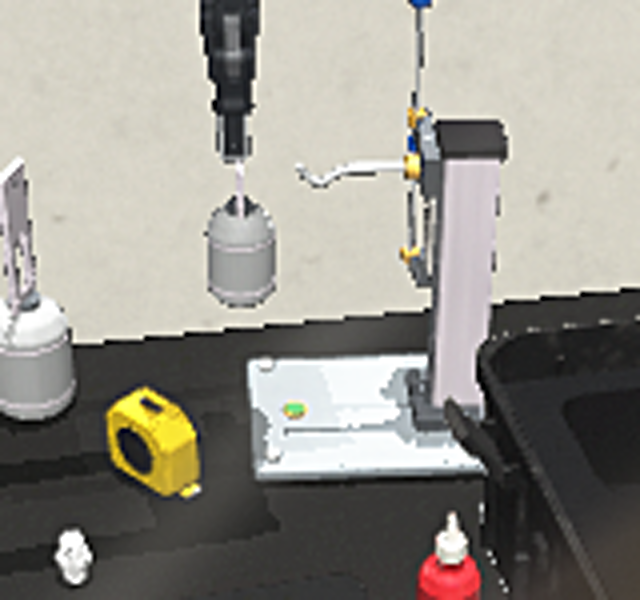

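The displacer hangs upright in the gripper in front of the hook: strap at (238,185), hook tip at (300,168). I'll measure its position and tilt against the TCP.

Run:
```python
from h import *
from scipy.optimize import least_squares
s=load('side');t=grab('top');
for n,d,(u0,u1,v0,v1) in(('side',s,(285,318,170,215)),):
    q=cloud(d)[v0:v1,u0:u1].reshape(-1,3);q=q[(np.hypot(q[:,0]-.49,q[:,1]-.12)<.045)]
    q=q[q[:,2]<.22]
    print('z',q[:,2].min())
    b=q[(q[:,2]<.185)&(q[:,2]>.12)]
    f=lambda p:np.hypot(b[:,0]-p[0]-p[2]*(b[:,2]-.155),b[:,1]-p[1]-p[3]*(b[:,2]-.155))-.025
    r=least_squares(f,[.49,.12,0,0],loss='soft_l1',f_scale=.002);print('axis',len(b),r.x.round(4))
    st=q[(q[:,2]>.20)];print('strap',len(st),st.mean(0),st.min(0),st.max(0))
    for z in np.arange(.115,.22,.007):
        k=q[(q[:,2]>z)&(q[:,2]<=z+.007)]
        if len(k):print(z.round(3),len(k),k[:,0].min().round(4),k[:,0].max().round(4),k[:,1].min().round(4))
delta([.4895,.1195,.242],83.2)
```

```text
z 0.12505811907162823
axis 293 [ 0.4925  0.1214 -0.0025  0.0066]
strap 20 [0.49059524 0.11175494 0.20690141] [0.48177087 0.1039382  0.20019834] [0.50128526 0.1275071  0.21749568]
0.122 9 0.475 0.5037 0.0985
0.129 23 0.4681 0.5141 0.0931
0.136 38 0.4675 0.5143 0.0925
0.143 35 0.4681 0.5143 0.0943
0.15 30 0.4684 0.5145 0.0939
0.157 37 0.4681 0.5148 0.0933
0.164 38 0.4686 0.5145 0.0934
0.171 35 0.467 0.5144 0.094
0.178 48 0.4684 0.5154 0.0921
0.185 55 0.4702 0.5129 0.0947
0.192 41 0.4754 0.5065 0.0979
0.199 15 0.4818 0.5013 0.1043
0.206 4 0.4884 0.4915 0.1045
0.213 5 0.4887 0.4924 0.1039
t 17.17 pos [0.4911 0.1214 0.244 ] headY 83.28 dxyz [ 1.4 -2.   2. ] yaw 0.08 F [-0.77 -0.41 -7.44] w 0.0288 ff 50.8
```

```bash
python3 -m handwheel '{"xyz":[[0,-2,0],[-4,0,0],[-7,0,0],[-8,0,0],[-8,0,0],[-8,0,0],[-8,0,0],[-8,0,0],[-5,0,0],[-2.5,0,0]],"yaw":[0,0,0,0,0,0,0,0,0,0]}'
python3 - <<'E'
from h import *
for i in range(4): delta([.549,.1125,.222],83.2);s=grab('side')
a=s['img'][135:285,240:400]
save('in.png',cv2.resize(a,None,fx=4,fy=4,interpolation=cv2.INTER_CUBIC))
E
```

```text
time: 18.0
ee_pos: [0.5499, 0.1126, 0.2436]
tcp_rot: [0.0, 0.059, 0.998, -0.0]
force: [0.9, -0.3, -9.0]
gripper_width: 0.0288
finger_force: 50.8
t 18.0 pos [0.5499 0.1126 0.2436] headY 83.21 dxyz [ 0.9 -0.2 21.6] yaw 0.01 F [ 0.91 -0.3  -9.01] w 0.0288 ff 50.8
t 18.05 pos [0.5499 0.1126 0.2436] headY 83.21 dxyz [ 0.9 -0.2 21.6] yaw 0.01 F [ 0.55  1.35 -8.16] w 0.0293 ff 50.8
t 18.1 pos [0.5493 0.1127 0.2437] headY 83.21 dxyz [ 0.2 -0.3 21.7] yaw 0.01 F [-0.6  -0.47 -8.46] w 0.0288 ff 50.8
t 18.15 pos [0.5488 0.1128 0.2437] headY 83.22 dxyz [-0.3 -0.3 21.7] yaw 0.02 F [-0.77 -0.56 -8.13] w 0.0289 ff 50.8
```

View pics/in.png

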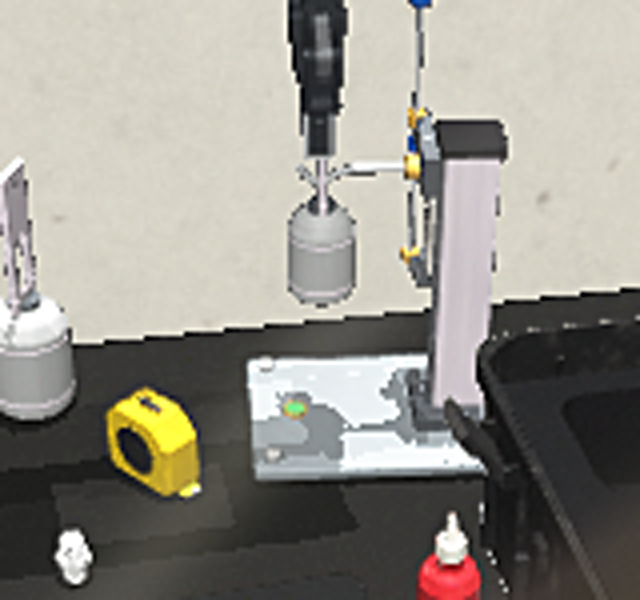

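The strap is threaded: the wire shows on both sides of it, at (305,172) and (345,170). The weight is about 8.2 N, so I expect about 58 mm of deflection after about 22 mm of free lowering. Lowering now.

```bash
cat > f.py <<'E'
from h import *
F=[];p=[]
for i in range(12):
    grab('side');s=status.state();F.append(s['force']);p.append(s['ee_pos'])
F=np.array(F);print('t',s['time'],'F',F.mean(0).round(2),'se',(F.std(0)/12**.5).round(2),'pos',np.mean(p,0).round(4))
E
python3 f.py
python3 -m handwheel '{"xyz":[[0,0,2],[0,0,3],[0,0,3],[0,0,3],[0,0,3],[0,0,3],[0,0,3],[0,0,3],[0,0,3],[0,0,3]],"yaw":[0,0,0,0,0,0,0,0,0,0]}' | grep -E 'ee_|rce'
python3 -m handwheel '{"xyz":[[0,0,2],[0,0,2],[0,0,2],[0,0,2],[0,0,2],[0,0,2],[0,0,2],[0,0,2],[0,0,2],[0,0,2]],"yaw":[0,0,0,0,0,0,0,0,0,0]}'| grep -E 'ee_|rce'
python3 f.py
```

```text
t 18.8 F [ 0.15 -0.2  -8.08] se [0.1  0.11 0.11] pos [0.5487 0.1129 0.244 ]
ee_pos: [0.5489, 0.1129, 0.2148]
force: [-0.6, -0.0, -6.8]
finger_force: 51.0
ee_pos: [0.549, 0.1129, 0.1949]
force: [-1.2, 1.1, -3.3]
finger_force: 51.2
t 21.0667 F [-0.54  1.   -4.17] se [0.09 0.15 0.08] pos [0.5489 0.1129 0.1949]
```

```bash
python3 -m handwheel '{"xyz":[[0,0,2],[0,0,3],[0,0,3],[0,0,3],[0,0,3],[0,0,3],[0,0,3],[0,0,3],[0,0,2],[0,0,1]],"yaw":[0,0,0,0,0,0,0,0,0,0]}'| grep -E 'ee_|rce'
python3 f.py
```

```text
ee_pos: [0.549, 0.1129, 0.1688]
force: [-1.5, 1.2, 0.7]
finger_force: 51.5
t 22.5 F [-0.9   1.03 -0.69] se [0.12 0.15 0.09] pos [0.549  0.1128 0.169 ]
```

```bash
python3 -m handwheel '{"xyz":[[0,0,1],[0,0,1],[0,0,1],[0,0,1],[0,0,0.5],[0,0,0],[0,0,0],[0,0,0],[0,0,0],[0,0,0]],"yaw":[0,0,0,0,0,0,0,0,0,0]}'| grep -E 'ee_|rce'
python3 f.py
```

```text
ee_pos: [0.5489, 0.1128, 0.1645]
force: [-0.7, 1.3, -0.2]
finger_force: 51.6
t 23.9333 F [-0.63  1.28 -0.45] se [0.15 0.13 0.15] pos [0.5489 0.1128 0.1644]
```

```bash
python3 f.py; python3 f.py
```

```text
t 24.5333 F [-0.22  1.31 -0.27] se [0.13 0.11 0.17] pos [0.5489 0.1128 0.1644]
t 25.1333 F [-0.33  1.27 -0.39] se [0.09 0.15 0.17] pos [0.5489 0.1128 0.1644]
```

```bash
python3 -m handwheel '{"xyz":[[0,0,1],[0,0,1],[0,0,0],[0,0,0],[0,0,0],[0,0,0],[0,0,0],[0,0,0],[0,0,0],[0,0,0]],"yaw":[0,0,0,0,0,0,0,0,0,0]}' - 20| grep -E 'ee_|rce'
python3 f.py
python3 -m handwheel '{"xyz":[[0,0,0],[0,0,0],[0,0,0],[0,0,0],[0,0,0],[0,0,0],[0,0,0],[0,0,0],[0,0,0],[0,0,0]],"yaw":[0,0,0,0,0,0,0,0,0,0]}' 0.3 20
python3 - <<'E'
from h import *
s=grab('side')
a=s['img'][135:285,280:400]
save('rel.png',cv2.resize(a,None,fx=4,fy=4,interpolation=cv2.INTER_CUBIC))
E
```

```text
ee_pos: [0.5489, 0.1129, 0.1624]
force: [-0.3, 2.4, -0.4]
finger_force: 51.6
t 26.5667 F [-0.13  1.81 -0.18] se [0.12 0.15 0.13] pos [0.5489 0.1129 0.1624]
time: 27.4
ee_pos: [0.5489, 0.1128, 0.1624]
tcp_rot: [0.0, 0.059, 0.998, -0.0]
force: [0.1, 0.6, 0.4]
gripper_width: 0.0598
finger_force: 0.0
```

View pics/rel.png

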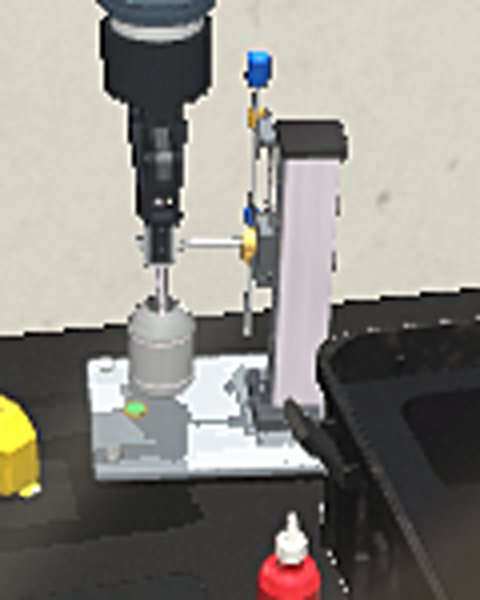

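The displacer hangs free, with the blue flag at (250,213) right at the carriage. I'll retreat straight up.

```bash
python3 -m handwheel '{"xyz":[[0,0,-5],[0,0,-10],[0,0,-15],[0,0,-20],[0,0,-20],[0,0,-20],[0,0,-20],[0,0,-20],[0,0,-20],[0,0,0]],"yaw":[0,0,0,0,0,0,0,0,0,0]}'
python3 -m handwheel '{"xyz":[[0,0,0],[0,0,0],[0,0,0],[0,0,0],[0,0,0],[0,0,0],[0,0,0],[0,0,0],[0,0,0],[0,0,0]],"yaw":[0,0,0,0,0,0,0,0,0,0]}' | grep time
python3 - <<'E'
from h import *
from scipy.optimize import least_squares
def m(): 
    s=grab('side');q=cloud(s)[150:260,290:345].reshape(-1,3);q=q[(np.hypot(q[:,0]-.549,q[:,1]-.113)<.04)&(q[:,2]>.075)&(q[:,2]<.115)]
    f=lambda p:np.hypot(q[:,0]-p[0]-p[2]*(q[:,2]-.09),q[:,1]-p[1]-p[3]*(q[:,2]-.09))-.025
    return least_squares(f,[.549,.113,0,0],loss='soft_l1',f_scale=.002).x.round(4),s
for i in range(12): r,s=m(); print(r)
c=s['img'].astype(int);P=cloud(s);k=(c[...,2]>c[...,0]+50)&(P[...,2]>.1)&(abs(P[...,0]-.63)<.02)&(P[...,1]>.1)
z=P[k][:,2];print('knob top',z[z>.24].max(),'flag',np.sort(z[z<.24])[-6:])
save('end.png',cv2.resize(s['img'][125:275,280:400],None,fx=4,fy=4,interpolation=cv2.INTER_CUBIC))
E
```

```text
time: 28.28
ee_pos: [0.5507, 0.1129, 0.3181]
tcp_rot: [0.005, 0.059, 0.998, 0.0]
force: [0.5, 0.8, 0.7]
gripper_width: 0.0599
finger_force: 0.0
time: 29.12
[0.5513 0.1152 0.0837 0.2885]
[0.5513 0.115  0.1075 0.2913]
[0.5511 0.1152 0.057  0.2715]
[0.5509 0.1152 0.0566 0.3331]
[0.5512 0.115  0.0615 0.2543]
[0.5516 0.1154 0.0771 0.3277]
[0.5513 0.1154 0.0845 0.2551]
[0.551  0.115  0.1096 0.2897]
[0.5515 0.1152 0.064  0.3108]
[0.5515 0.115  0.0725 0.3145]
[0.5512 0.1145 0.0306 0.2954]
[0.5514 0.1157 0.0766 0.3262]
knob top 0.28622613066037406 flag [0.15299112 0.15617401 0.15622267 0.15685125 0.1576549  0.15944168]
```

View pics/end.png

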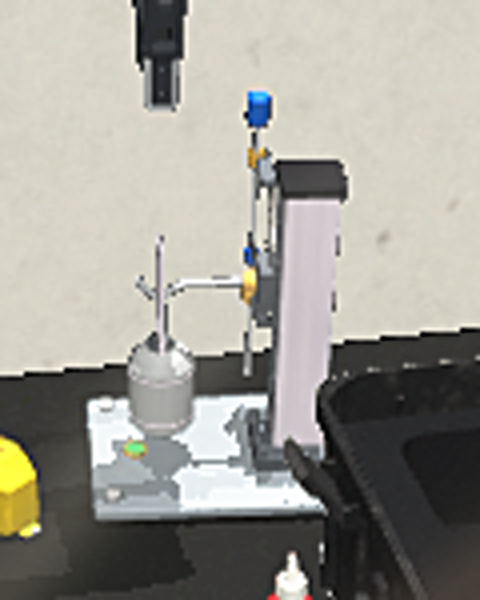

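Run:
```python
from h import *
from scipy.optimize import least_squares
Z=[]
for i in range(6):
    s=grab('side');P=cloud(s)[150:260,290:345].reshape(-1,3)
    k=P[(P[:,0]>.57)&(P[:,0]<.6)&(P[:,1]>.09)&(P[:,1]<.125)&(P[:,2]>.145)&(P[:,2]<.19)];Z.append(k[:,2].mean())
    q=P[(np.hypot(P[:,0]-.549,P[:,1]-.113)<.04)&(P[:,2]>.05)&(P[:,2]<.1)]
    f=lambda p:np.hypot(q[:,0]-p[0]-p[2]*(q[:,2]-.08),q[:,1]-p[1]-p[3]*(q[:,2]-.08))-.025
    print(least_squares(f,[.549,.113,0,0],loss='soft_l1',f_scale=.002).x.round(3))
    c=s['img'].astype(int);Q=cloud(s);m=(c[...,2]>c[...,0]+60)&(Q[...,2]>.24)&(abs(Q[...,0]-.63)<.02)&(Q[...,1]>.1);print('knob',Q[m][:,2].min(),Q[m][:,2].max(),Q[m][:,2].mean())
print('hook deflection',.2254-np.mean(Z))
s=status.state();print(s['time'])
```

```text
[ 0.551  0.114 -0.017  0.033]
knob 0.2633287307230572 0.286023266559557 0.2764847948488286
[ 0.551  0.114 -0.02   0.007]
knob 0.2629090669254701 0.28676224015791796 0.27629534495986363
[ 0.551  0.114 -0.024 -0.001]
knob 0.2622186190779189 0.28604347963856636 0.27629914886050666
[ 0.551  0.114 -0.018  0.022]
knob 0.2634752423972393 0.28467240202869515 0.2765542696439233
[ 0.551  0.114 -0.017  0.023]
knob 0.2633905065519463 0.28594909254764 0.2765552882021741
[ 0.551  0.114 -0.027  0.002]
knob 0.2621219913855647 0.28642360203720973 0.2762482471602758
hook deflection 0.05977403151727975
30.0167
```

The displacer is still and upright (tilt under 0.04 rad). The hook is down 60 mm and the blue pointer about 60–61 mm, which is within tolerance. Handing in.

```bash
python3 -c "
from station import arm
print(arm.close_job())"
```

```text
the job is handed in; nothing more can be done
None
```

The job is handed in (no verdict was returned): the smallest displacer hangs still and upright on the hook, which it pulls down about 60 mm (about 8 N). By the camera, the blue pointer rests within about 2 mm of the black one.

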